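Slide a well plate down the lane and under the reader's hood

ROBOT

A 6-joint arm with a two-finger parallel gripper is mounted at the origin on a cart in front of the work surface, level with it; the furniture and walls round the work are solid. World frame = base frame: x ahead of the robot, y to its left, z up, the work surface at z = 0. Lengths are in mm, angles in rad, forces in N, time in s.
With the tool pointing down it reaches from about 275 to 875 mm from the base axis. Payload 12.5 kg.
Tool frame: the origin (TCP) lies at the very end of the fingers, on their centre line; the grasp point (between the pads) lies bot.grasp_offset behind it (bot.grasp_offset is the distance from the TCP to the grasp point, in mm); z points along the fingers, y is the line along which they close (so a half turn about z gives the same grasp; the last joint's range is limited). The gripper opens to 85 mm and grips with 20 to 120 N. Pads are 22 mm wide; open, the fingers measure 114 mm over their backs; the gripper's body (76 mm by 85 mm) begins 54 mm behind the grasp point. The pads swing forward as they close: fully open they stand 13 mm farther back than shut.
Start: joints at [-1.387, 0.351, 1.652, -0, 1.139, -0.085], TCP at [146.086, -530.229, 231.29] pointing down, gripper open.
Joint ranges: [-2.75, 2.75], [-0.79, 2.1], [0.01, 2.65], [-1.57, 4.71], [0.07, 3.14], [-2.87, 2.87]. Speed limits (rad/s): [2.22, 2.22, 2.79, 3.14, 3.14, 3.14].

INTERFACE

Orientations are given as a rotation vector (axis times angle).
In Python, from rig import bot gives the robot as it stands.
- The arm moves only by the tool carry_out, never from a script. Its argument "moves" is a list of rows, each a list of 7 numbers: the shift along the tool's x, y, z in m, then the turn, a rotation vector about the tool's x, y, z in rad, then the closure, from 0 (fully open) to 1 (shut). A call has 1 to 10 rows; each row is the pose to reach, as a shift and turn from the pose commanded when the call began, along the tool's axes at that moment; what a row does not reach only later rows make up. A row lasts 1/8 s, in which the tool goes at most 62.5 mm and 10.7 degrees, less where a joint would pass 70% of its speed; a pose out of reach is approached as far as the arm can. A call with a gripper value outside its range is refused whole. The fingers move at their own pace and stop on an object; the grip force is fixed at half the most. Time passes only in rows, so rows that repeat a pose let the fingers close. It gives the time, the measured TCP pose, the force, the opening and the grip force at its end, in the units of the state.
- bot.get_obs(): the state, without advancing time (a new reading comes with each control period).
- bot.capture(name): name is "side" or "top" or "wrist"; returns a dict with "image" (400x640x3 uint8, blue, green, red), "camera_matrix" (3x3 intrinsics, pixels), "R" (3x3) and "t" (3): a world point X has camera coordinates R X + t; the wrist camera has in their place "T_tool_cam" (4x4, takes a point from camera to tool coordinates, whose origin is the TCP and whose axes are the flange's). Camera axes: x right, y down, z forward; pixel columns grow to the right and rows downward; lengths in mm; the calibration is good to about 2 mm. The wrist camera is an equidistant fisheye: a pixel r from the principal point sees the ray r / f radians off the axis. A picture is of the moment at which its call begins: read the wrist's pose just before it. There is no depth.
- bot.hand_in(): hands the job in; it is judged then, once.
The state is a dict: "t": time; "joint_positions": joint angles; "joint_velocities": joint speeds; "effort": joint torques, N m; "tool_pos": TCP position; "tcp_rot": TCP orientation; "force": force on the tool from outside, world axes, zero at the start; "ft_torque": the same for the moment, N m; "grip_width": finger opening in mm; "grip_force": force on a finger pad.
Only numpy, scipy, OpenCV 4.12 (cv2) and the standard library are available. Lean on these libraries where they do the work, as an engineer would, in place of code of your own. Each camera call takes 0.05 s, during which the arm holds its last target. There are 200 camera calls.

TASK

Load the white-and-orange well plate into the plate reader: keeping it flat on the bench all the way, push it through the flared mouth and along the lane between the two rails as far as the end stop, then push it sideways, away from you, under the low clear hood until it is fully home against the back stop. Leave the beaker, the timer and the blue tip box where they stand.

Things in the scene. Friction and masses are not known exactly. Their poses are not given: they have to be found in the camera images.
- well_plate: loose rectangular deep-well plate, white with an orange top: 86 mm along its x, 128 mm along its y, 32 mm high, about 0.25 kg; too wide to grasp. Origin: centre of its underside. A half turn makes no difference. It goes into lane and nest with its 128 mm side along the reader's y.
- reader: fixed plate reader with loading lane, standing on the bench (the plate slides on the bench itself). Origin: on the bench at the nest's centre; x points away from the robot into the nest, y back along the lane to its mouth. Other entries give mm in this frame. White instrument body x = 44 to 94, y = -90 to 90, 110 high; its front (x = 44) is the back stop.
- nest (a point): reader frame 0, 0, 0: where the plate's origin belongs when home (x about 1, y -7 to 7; its near side then sticks out 4 to 6 mm from the hood). Nest side walls: inner faces y = -71 and y = 71, 12 thick, from x = -36. Clear hood from x = -39 back to the body, underside at height 43, top at 51. A round guide post (18 across, 43 high) ends the wall at x = -37, y = 80.
- lane_end (a point): reader frame -95, 0, 0: where the plate's origin is (within a few mm) when it touches the end stop, a wall 30 high with its face at y = -66, x = -155 to -36. The robot's side of the lane's end (y = -66 to 90) is open for a pusher; the nest opens facing it, in +x.
- lane_mouth (a point): reader frame -95, 180, 0: on the lane's centre line where the straight rails end and the flare begins. Rails 30 high, 12 thick, inner faces x = -45 and x = -145 (lane 100 wide); far rail y = 80 to 180, near rail y = 90 to 180; then each flares outward to about y = 220, where the mouth is about 140 wide inside (166 outside).
- beaker: loose empty glass beaker, 53 mm across, 58 mm high, to be left alone; origin at the centre of its underside
- bench_timer: loose white bench timer, 42 x 62 mm, 62 mm high, to be left alone; origin at the centre of its underside. The beaker and the timer stand one beyond the mouth of the lane and one on the robot's side of it, either way round
- tip_box: loose blue box with a clear lid, 68 x 106 mm, 67 mm high, standing right of the lane's end, to be left alone; origin at the centre of its underside
Mind the look-alikes: they are no part of the job. There is more than one size of the well_plate; the job needs the middle-sized.

How it is judged (in metres and radians):
On the way, in this order (a step that is already met when the one before it is completed fails the run):
1. the plate is in the lane, its leading half between the rails (y of well_plate in the frame of reader between 0.04 and 0.17 m and x of well_plate in the frame of reader between -0.12 and -0.07 m and angle between the y axis of well_plate and the y axis of reader, either way round below 0.2 rad), for 0.1 s.
2. the plate is at the end of the lane, by the end stop, not yet in the nest (y of well_plate in the frame of reader below 0.01 m and x of well_plate in the frame of reader between -0.12 and -0.06 m and angle between the y axis of well_plate and the y axis of reader, either way round below 0.2 rad), for 0.1 s.
At the end, for the whole second after the job is handed in: The plate rests flat on the bench under the hood, within about 6 mm of touching the back stop, square in the nest (under 0.1 rad), at rest; the beaker, timer and tip box stand upright within 20 mm of where they began (x of well_plate in the frame of reader between -0.006 and 0.008 m and y of well_plate in the frame of reader between -0.012 and 0.012 m and angle between the y axis of well_plate and the y axis of reader, either way round below 0.1 rad and height (world z) of well_plate below 0.004 m and angle between well_plate's own z axis and vertical below 0.05 rad and linear speed of well_plate below 0.01 m/s and distance of each of beaker, bench_timer, tip_box from where it was at the start of the episode below 0.02 m and angle between each of beaker, bench_timer, tip_box's own z axis and vertical below 0.2 rad).
It fails at once if the plate is lifted more than 15 mm or tipped more than 0.3 rad (height (world z) of well_plate above 0.015 m or angle between well_plate's own z axis and vertical above 0.3 rad).
It fails at once if the beaker, timer or tip box is pushed more than 20 mm or knocked over (distance of any of beaker, bench_timer, tip_box from where it was at the start of the episode above 0.02 m or angle between any of beaker, bench_timer, tip_box's own z axis and vertical above 0.5 rad).
It also fails if it takes over 72 s, if anything falls off the work surface, if the arm or the gripper's body presses on something with over 40 N, if the wrist force passes 120 N, or if a joint passes its speed limit or range.

## Working session

There is one attempt and no reset: what is moved stays moved. The work goes in short steps, Python scripts to look and compute and a tool call to move; the robot and the scene stay as the last step left them, time stands still between calls to the robot, and variables do not carry over. Pictures are saved under pics/ and viewed, at most 10 in all, crops included, and the job is handed in when it is done.

Besides the shell and the picture viewer there is one more tool, called after "Emit:" by a JSON object that holds its "api" and its "payload". carry_out: Moves the arm, as the interface text tells. Its arguments: {"type":"object","properties":{"moves":{"type":"array","items":{"type":"array","items":{"type":"number"}}}},"required":["moves"]}

```bash
mkdir -p pics
python3 - <<'E'
from rig import bot
import cv2,numpy as np,pickle
o=bot.get_obs();print({k:np.round(v,3) for k,v in o.items()}, bot.grasp_offset)
d={}
for n in("top","side"):
    c=bot.capture(n);d[n]=c;cv2.imwrite(f"pics/{n}0.png",c["image"])
    print(n,np.round(c["camera_matrix"],1).tolist(),np.round(c["R"],3).tolist(),np.round(c["t"]))
pickle.dump(d,open("c0.pkl","wb"))
E
```

```text
{'t': np.float64(0.0), 'joint_positions': array([-1.387,  0.351,  1.652,  0.   ,  1.139, -0.085]), 'joint_velocities': array([-0.001,  0.001,  0.001,  0.001, -0.001,  0.001]), 'effort': array([ 3.000e-03, -5.061e+01, -2.914e+01,  0.000e+00,  5.000e-03,
       -0.000e+00]), 'tool_pos': array([ 146.033, -529.879,  230.716]), 'tcp_rot': array([-3.112, -0.421,  0.   ]), 'force': array([-0.71 , -0.507,  0.401]), 'ft_torque': array([ 0.013,  0.075, -0.   ]), 'grip_force': np.float64(0.0), 'grip_width': np.float64(85.417)} 18.700000000000003
top [[403.0, 0.0, 322.0], [0.0, 403.0, 198.7], [0.0, 0.0, 1.0]] [[-0.002, -1.0, 0.008], [-0.998, 0.001, -0.057], [0.057, -0.008, -0.998]] [   3.  490. 1208.]
side [[495.3, 0.0, 322.1], [0.0, 495.3, 206.2], [0.0, 0.0, 1.0]] [[-0.955, -0.297, -0.01], [-0.175, 0.589, -0.789], [0.24, -0.752, -0.614]] [ 473.  103. 1469.]
```

View pics/top0.png

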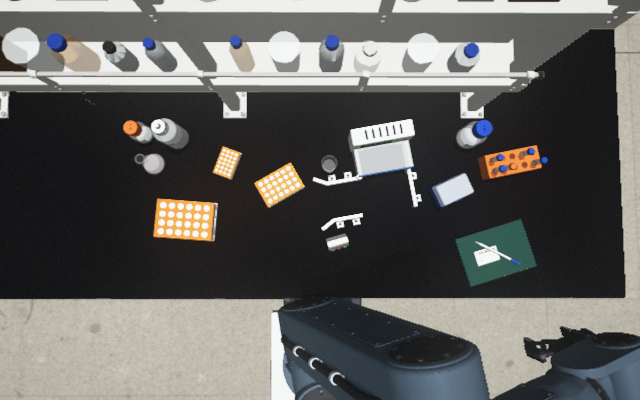

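View pics/side0.png

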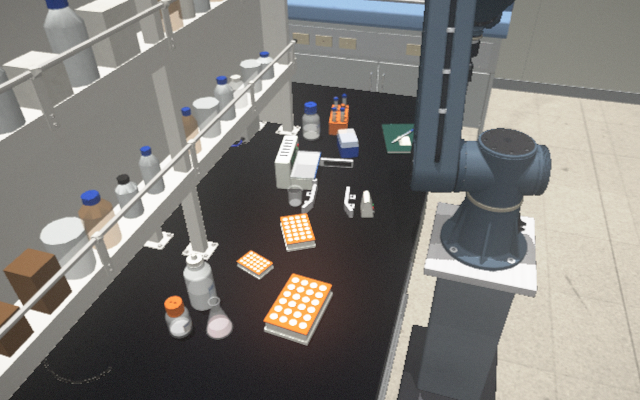

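The top view shows three orange plates: small at (227,162), middle at (280,185) and big at (185,219). There is also an orange tube rack at (512,162). The reader is at (385,150), the beaker at (329,163), the timer at (337,242) and the tip box at (453,189). I choose the middle plate and will check it in a close crop.

```bash
cat > h.py <<'E'
import numpy as np,cv2
def ray(c,uv,z):
    """pixel -> world point on plane height z"""
    K,R,t=[np.array(c[k],float) for k in("camera_matrix","R","t")]
    C=-R.T@t; d=R.T@np.linalg.inv(K)@np.array([uv[0],uv[1],1.])
    return (C+d*(z-C[2])/d[2])
def proj(c,X):
    K,R,t=[np.array(c[k],float) for k in("camera_matrix","R","t")]
    p=K@(R@np.array(X,float)+t); return p[:2]/p[2]
def orange(im):
    h=cv2.cvtColor(im,cv2.COLOR_BGR2HSV)
    m=cv2.inRange(h,(5,120,120),(22,255,255))
    return cv2.morphologyEx(m,cv2.MORPH_CLOSE,np.ones((5,5)))
def plates(c,z=32):
    cs,_=cv2.findContours(orange(c["image"]),cv2.RETR_EXTERNAL,cv2.CHAIN_APPROX_NONE); r=[]
    for k in cs:
        if cv2.contourArea(k)<150: continue
        w=np.array([ray(c,p,z)[:2] for p in k[:,0].astype(float)],np.float32)
        (x,y),(a,b),g=cv2.minAreaRect(w)
        if a>b: a,b,g=b,a,g-90   # g = direction of short side
        r.append((k[:,0].mean(0),x,y,a,b,(g+90)%180-90))
    return r
E
python3 - <<'E'
import pickle,cv2,numpy as np
from h import *
d=pickle.load(open("c0.pkl","rb"))
for n in d:
    for r in plates(d[n]): print(n,[np.round(v,1) for v in r])
im=d["top"]["image"][110:260,240:440]
cv2.imwrite("pics/crop1.png",cv2.resize(im,None,fx=4,fy=4,interpolation=cv2.INTER_CUBIC))
E
```

```text
top [array([183.2, 219.4]), np.float64(428.3), np.float64(414.2), np.float64(115.9), np.float64(173.3), np.float64(-4.5)]
top [array([278.7, 184.1]), np.float64(533.3), np.float64(132.3), np.float64(83.8), np.float64(127.7), np.float64(30.0)]
top [array([226. , 161.7]), np.float64(599.9), np.float64(290.6), np.float64(58.3), np.float64(87.2), np.float64(69.6)]
top [array([513. , 161.3]), np.float64(601.6), np.float64(-572.7), np.float64(72.6), np.float64(164.8), np.float64(11.5)]
top [array([131.5, 127.1]), np.float64(707.7), np.float64(577.0), np.float64(44.1), np.float64(51.3), np.float64(30.5)]
side [array([  5.1, 311.3]), np.float64(1118.2), np.float64(638.8), np.float64(35.9), np.float64(75.3), np.float64(44.5)]
side [array([173.9, 305.6]), np.float64(726.6), np.float64(507.3), np.float64(43.8), np.float64(73.0), np.float64(42.8)]
side [array([298. , 303.6]), np.float64(431.5), np.float64(404.3), np.float64(117.4), np.float64(175.8), np.float64(-4.5)]
side [array([254.2, 261.7]), np.float64(596.3), np.float64(303.4), np.float64(60.0), np.float64(88.3), np.float64(70.0)]
side [array([ 26.9, 262.9]), np.float64(1194.2), np.float64(486.1), np.float64(88.8), np.float64(89.8), np.float64(89.9)]
side [array([297.1, 228.2]), np.float64(532.7), np.float64(133.8), np.float64(85.6), np.float64(131.0), np.float64(30.4)]
side [array([338. , 118.1]), np.float64(601.0), np.float64(-565.7), np.float64(78.6), np.float64(269.3), np.float64(11.5)]
```

View pics/crop1.png

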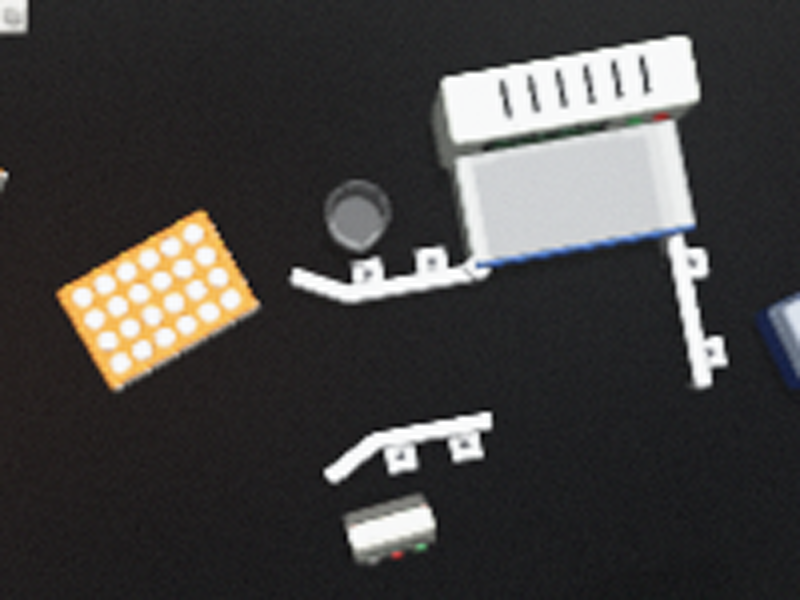

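The crop confirms the middle plate: it measures 84 x 128 mm at about (533,133), short side at 30°. Next I fit the reader pose from the corners I read off the crop: the rail bends, the end stop corner and the body top.

Run:
```python
import pickle
from h import *
d=pickle.load(open("c0.pkl","rb"));c=d["top"]
P=[((491,411),30,(-145,90)),((375,435),30,(-145,180)),((352,301),30,(-45,180)),((695,388),30,(-155,-66)),((441,79),110,(94,90)),((689,38),110,(94,-90)),((697,101),110,(44,-90)),((452,145),110,(44,90))]
W=np.array([ray(c,(240+p[0]/4-.375,110+p[1]/4-.375),z)[:2] for p,z,_ in P]);M=np.array([m for *_,m in P],float)
a=W-W.mean(0);b=M-M.mean(0)
th=np.arctan2((b[:,0]*a[:,1]-b[:,1]*a[:,0]).sum(),(b*a).sum())
R=np.array([[np.cos(th),-np.sin(th)],[np.sin(th),np.cos(th)]]);t=W.mean(0)-R@M.mean(0)
print(np.degrees(th),t);print(np.round(W-(M@R.T+t),1))
np.savez("reader.npz",R=R,t=t,th=th)
f=lambda p:np.round(R.T@(np.array(p)-t),1)
print("plate in reader",f((533.0,133.0)),"short dir",30.2-np.degrees(th))
# rows: beaker rim, timer, tip in reader frame
for n,p,z in(("beaker base/rim",(357,212),40),("timer",(392,527),62)):
    print(n,f(ray(c,(240+p[0]/4,110+p[1]/4),z)[:2]))
print("tip",f(ray(c,(453,189),67)[:2]))
for n in d:
  im=d[n]["image"].copy()
  for q,z in(((-45,180),30),((-145,180),30),((-45,80),30),((-145,90),30),((-155,-66),30),((-36,-66),30),((44,90),110),((44,-90),110),((-39,83),51),((-39,-83),51)):
    p=proj(d[n],[*(R@np.array(q)+t),z]); cv2.circle(im,tuple(int(v*16) for v in p),24,(0,0,255),-1,cv2.LINE_AA,4)
  s=im[110:260,240:440] if n=="top" else im[120:270,230:430]
  cv2.imwrite(f"pics/fit_{n}.png",cv2.resize(s,None,fx=3,fy=3))
s=[cv2.imread(f"pics/fit_{n}.png") for n in d];cv2.imwrite("pics/fit.png",cv2.resize(np.vstack(s)[:,:],(500,750))[:, :][:750])
cv2.imwrite("pics/fit.png",cv2.resize(np.hstack(s),(800,300)))
```

```text
10.327042519212553 [ 605.59508706 -180.37832378]
[[ 1.5 -0.4]
 [-0.1 -2.2]
 [ 1.9 -3.2]
 [ 0.4  1.8]
 [-1.1 -1. ]
 [-4.   0.2]
 [ 0.2  4.2]
 [ 1.1  0.5]]
plate in reader [-15.2 321.3] short dir 19.87295748078745
beaker base/rim [ 19.  160.3]
timer [-214.5  178.2]
tip [-124.6 -179.1]
```

View pics/fit.png

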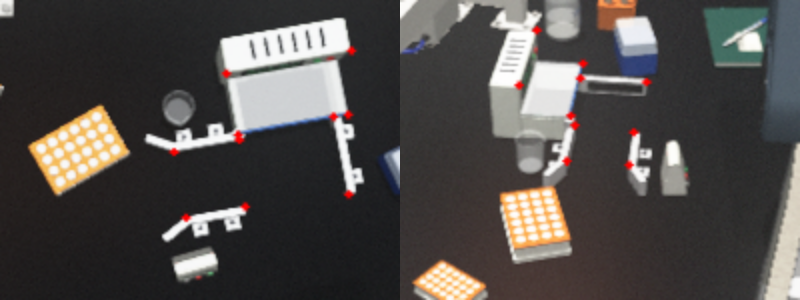

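The fit agrees with both views to about 2 to 4 mm: reader at (605.6,-180.4), yaw 10.3°. I start by going above the far side of the plate.

Emit:
{"api": "carry_out", "payload": {"moves": [[0.621,-0.555,0.08,0,0,-0.258,0],[0.621,-0.555,0.08,0,0,-0.258,0],[0.621,-0.555,0.08,0,0,-0.258,0],[0.621,-0.555,0.08,0,0,-0.258,0],[0.621,-0.555,0.08,0,0,-0.258,0],[0.621,-0.555,0.08,0,0,-0.258,0],[0.621,-0.555,0.08,0,0,-0.258,0],[0.621,-0.555,0.08,0,0,-0.258,0],[0.621,-0.555,0.08,0,0,-0.258,0],[0.621,-0.555,0.08,0,0,-0.258,0]]}}

```text
t: 1.35
tool_pos: [484.0, -5.3, 171.3]
tcp_rot: [3.033, 0.818, -0.0]
force: [1.2, -1.2, 1.1]
grip_width: 85.7
grip_force: 0.0
```

```bash
cat >> h.py <<'E'
from scipy.spatial.transform import Rotation as Ro
Z=np.load("reader.npz")
def to_reader(p): return Z["R"].T@(np.array(p)[:2]-Z["t"])
def to_world(p): return Z["R"]@np.array(p,float)+Z["t"]
def go(bot,xyr,z,yaw,tilt=0):
    """shift (mm) and turn to reader-frame xy, height z, tool x at yaw deg in the reader; tilt about tool y"""
    o=bot.get_obs();R0=Ro.from_rotvec(o["tcp_rot"])
    a=np.degrees(float(Z["th"]))+yaw
    R1=Ro.from_euler("z",a,degrees=True)*Ro.from_euler("x",180,degrees=True)*Ro.from_euler("y",tilt)
    w=np.r_[to_world(xyr),z]
    print("now reader",np.round(to_reader(o["tool_pos"]),1),"z",round(o["tool_pos"][2],1),"F",np.round(o["force"],1),"t",round(float(o["t"]),2),
     "\n move mm",np.round(R0.inv().apply(w-o["tool_pos"]),1),"turn",np.round((R0.inv()*R1).as_rotvec(),3))
E
python3 - <<'E'
from rig import bot
from h import *
t=to_reader((597,170));print(t);go(bot,t,150,19.9)
E
```

```text
[ 54.35526912 346.2431949 ]
now reader [-88.3 194. ] z 171.3 F [ 1.2 -1.2  1.1] t 1.35 
 move mm [185.9 -94.7  21.3] turn [ 0.  0. -0.]
```

Emit:
{"api": "carry_out", "payload": {"moves": [[0.186,-0.095,0.02,0,0,0,0],[0.186,-0.095,0.02,0,0,0,0],[0.186,-0.095,0.02,0,0,0,0],[0.186,-0.095,0.02,0,0,0,0],[0.186,-0.095,0.06,0,0,0,0],[0.186,-0.095,0.1,0,0,0,0],[0.186,-0.095,0.13,0,0,0,0],[0.186,-0.095,0.15,0,0,0,0],[0.186,-0.095,0.165,0,0,0,0],[0.186,-0.095,0.165,0,0,0,0]]}}

```text
t: 2.6
tool_pos: [595.9, 168.2, 5.9]
tcp_rot: [-3.033, -0.818, 0.002]
force: [0.4, 0.4, -0.8]
grip_width: 85.1
grip_force: 0.0
```

Run:
```python
from rig import bot
from h import *
go(bot,(-95+54,321),3,0)
c=bot.capture("wrist");cv2.imwrite("pics/w1.png",c["image"])
```

```text
now reader [ 53.  344.7] z 5.9 F [ 0.4  0.4 -0.8] t 2.6 
 move mm [-96.4  -9.6   3.1] turn [-0.     0.001  0.347]
```

View pics/w1.png

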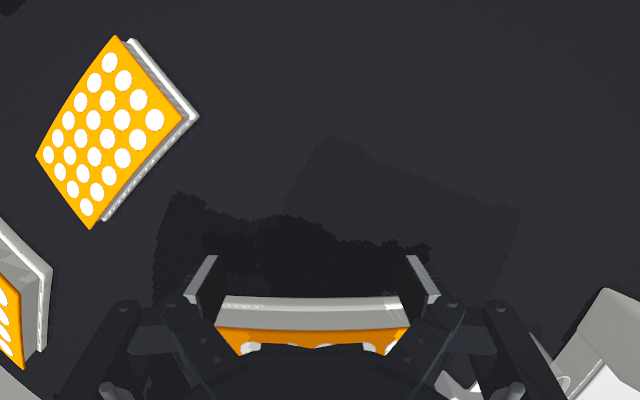

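The wrist view shows both fingers standing parallel to the plate's far long side (edge at row 300, columns 215-410). I now push it towards the robot while turning it square to the lane.

Emit:
{"api": "carry_out", "payload": {"moves": [[-0.012,0,0.002,0,0,0,0],[-0.02,0,0.002,0,0,0.0,0],[-0.03,0,0.002,0,0,0.04,0],[-0.04,-0.001,0.002,0,0,0.09,0],[-0.05,-0.002,0.002,0,0,0.135,0],[-0.06,-0.004,0.002,0,0,0.18,0],[-0.07,-0.006,0.002,0,0,0.225,0],[-0.08,-0.008,0.002,0,0,0.27,0],[-0.089,-0.01,0.002,0,0,0.315,0],[-0.096,-0.012,0.002,0,0,0.347,0]]}}

```text
t: 3.9
tool_pos: [507.1, 130.1, 5.0]
tcp_rot: [-3.129, -0.278, -0.002]
force: [2.3, -0.0, 2.6]
grip_width: 85.3
grip_force: 1.1
```

Emit:
{"api": "carry_out", "payload": {"moves": [[0.03,0,0,0,0,0,0],[0.03,0,-0.04,0,0,0,0],[0.03,0,-0.1,0,0,0,0],[0.03,0,-0.12,0,0,0,0]]}}

```text
t: 4.4
tool_pos: [537.5, 135.8, 127.7]
tcp_rot: [-3.129, -0.28, -0.006]
force: [-0.2, 0.6, -1.0]
grip_width: 85.0
grip_force: 0.0
```

```bash
cat > look.py <<'E'
from rig import bot
from h import *
import sys
for n in("side","top"):
    c=bot.capture(n)
    for r in plates(c):
        q=to_reader(r[1:3])
        if 60<r[3]<105 and 110<r[4]<145 and -150<q[0]<80: print(n,"plate reader",np.round(q,1),"size",np.round(r[3:5]),"short dir",round(r[5]-np.degrees(float(Z["th"])),1))
    cv2.imwrite(f"pics/{sys.argv[1]}_{n}.png",c["image"])
E
python3 look.py a
python3 - <<'E'
from rig import bot
from h import *
go(bot,(-95,411),100,90)
E
```

```text
side plate reader [-97.5 324.7] size [ 86. 131.] short dir -0.7
now reader [-10.4 323.3] z 126.8 F [0.2 0.1 0.2] t 4.5 
 move mm [-84.8 -87.6  26.5] turn [ 0.003 -0.003 -1.572]
```

The plate is now at reader (-97,324), within 1° of square. Next I go behind its left end.

Emit:
{"api": "carry_out", "payload": {"moves": [[-0.085,-0.088,0,0,0,-1.572,0.5],[-0.085,-0.088,0,0,0,-1.572,0.5],[-0.085,-0.088,0,0,0,-1.572,0.5],[-0.085,-0.088,0,0,0,-1.572,0.5],[-0.085,-0.088,0,0,0,-1.572,0.5],[-0.085,-0.088,0,0,0,-1.572,0.5],[-0.085,-0.088,0,0,0,-1.572,0.5],[-0.085,-0.088,0,0,0,-1.572,0.5],[-0.085,-0.088,0,0,0,-1.572,0.5],[-0.085,-0.088,0.01,0,0,-1.572,0.5]]}}

```text
t: 5.75
tool_pos: [436.9, 207.0, 113.6]
tcp_rot: [-2.013, -2.412, 0.001]
force: [-0.7, -0.0, -0.5]
grip_width: 42.8
grip_force: 0.0
```

```bash
python3 - <<'E'
from rig import bot
from h import *
go(bot,(-96,411),5,90);print(bot.get_obs()["grip_width"])
E
python3 look.py b
```

```text
now reader [-96.5 411.3] z 113.6 F [-0.7 -0.  -0.5] t 5.75 
 move mm [ -0.3   0.6 108.6] turn [-0.001  0.    -0.   ]
42.75423797676212
side plate reader [-97.5 324.8] size [ 85. 131.] short dir -1.2
top plate reader [-98.1 322.5] size [ 86. 127.] short dir -0.4
```

Emit:
{"api": "carry_out", "payload": {"moves": [[0,0,0.06,0,0,0,0.5],[0,0,0.1,0,0,0,0.5],[0,0,0.107,0,0,0,0.5],[-0.01,0,0.107,0,0,0,0.5],[-0.025,0,0.107,0,0,0,0.5],[-0.045,0,0.107,0,0,0,0.5],[-0.065,0,0.107,0,0,0,0.5],[-0.085,0,0.107,0,0,0,0.5],[-0.105,0,0.107,0,0,0,0.5],[-0.125,0,0.107,0,0,0,0.5]]}}

```text
t: 7.1
tool_pos: [460.7, 82.7, 8.9]
tcp_rot: [2.012, 2.411, 0.003]
force: [-0.9, 1.6, -0.5]
grip_width: 42.7
grip_force: 0.6
```

```bash
python3 look.py c
python3 - <<'E'
from rig import bot
from h import *
go(bot,(-96,230),5,90)
E
```

```text
now reader [-95.3 284.4] z 8.7 F [-0.6 -0.3  0.4] t 7.2 
 move mm [-54.4  -0.6   3.8] turn [ 0.002  0.    -0.002]
```

Emit:
{"api": "carry_out", "payload": {"moves": [[-0.015,0,0.002,0,0,0,0.5],[-0.03,0,0.002,0,0,0,0.5],[-0.045,0,0.002,0,0,0,0.5],[-0.06,0,0.002,0,0,0,0.5],[-0.075,0,0.002,0,0,0,0.5],[-0.09,0,0.002,0,0,0,0.5]]}}

```text
t: 7.95
tool_pos: [476.2, -5.4, 5.5]
tcp_rot: [-2.012, -2.413, 0.0]
force: [-0.5, 2.1, 1.4]
grip_width: 42.8
grip_force: 1.1
```

```bash
python3 look.py d
python3 - <<'E'
from rig import bot
from h import *
go(bot,(-95,74),6,90)
s=cv2.imread("pics/d_side.png")[130:280,230:430];t=cv2.imread("pics/d_top.png")[110:260,240:440]
cv2.imwrite("pics/d.png",cv2.resize(np.hstack([s,t]),(800,300),interpolation=cv2.INTER_CUBIC))
E
```

```text
now reader [-95.7 194.9] z 5.5 F [-0.7  0.3 -0.7] t 8.05 
 move mm [-120.9    0.8   -0.4] turn [ 0.     0.    -0.001]
```

View pics/d.png

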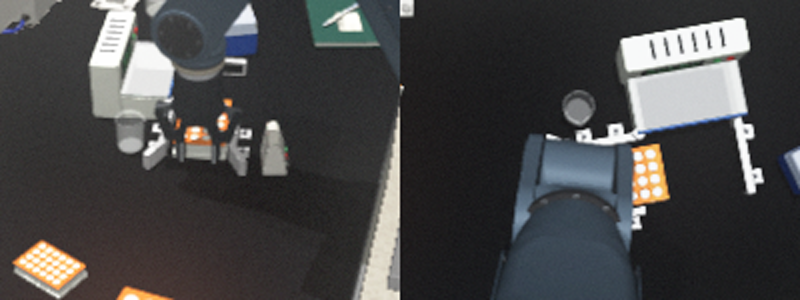

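The plate is inside the rails and square, with its leading end at (665,170) in the right half of the picture. I continue to the end stop.

Emit:
{"api": "carry_out", "payload": {"moves": [[-0.015,0,0,0,0,0,0.5],[-0.03,0,0,0,0,0,0.5],[-0.045,0,0,0,0,0,0.5],[-0.06,0,0,0,0,0,0.5],[-0.075,0,0,0,0,0,0.5],[-0.09,0,0,0,0,0,0.5],[-0.1,0,0,0,0,0,0.5],[-0.106,0,0,0,0,0,0.5],[-0.112,0,0,0,0,0,0.5],[-0.115,0,0,0,0,0,0.5]]}}

```text
t: 9.3
tool_pos: [496.8, -117.6, 5.6]
tcp_rot: [-2.012, -2.413, -0.0]
force: [-0.5, 1.8, 1.3]
grip_width: 42.8
grip_force: 1.1
```

Emit:
{"api": "carry_out", "payload": {"moves": [[-0.003,0,0,0,0,0,0.5],[-0.005,0,0,0,0,0,0.5]]}}

```text
t: 9.55
tool_pos: [497.7, -122.4, 5.6]
tcp_rot: [-2.011, -2.413, -0.0]
force: [0.5, 2.7, 1.8]
grip_width: 42.9
grip_force: 1.2
```

```bash
python3 look.py e
python3 - <<'E'
from rig import bot
from h import *
go(bot,(-95,74),6,90)
E
```

```text
now reader [-95.7  76.2] z 5.6 F [-0.5 -0.3  0.3] t 9.65 
 move mm [-2.2  0.7 -0.4] turn [0.    0.    0.001]
```

Emit:
{"api": "carry_out", "payload": {"moves": [[-0.002,0,0,0,0,0,0.5],[-0.004,0,0,0,0,0,0.5]]}}

```text
t: 9.9
tool_pos: [497.7, -123.1, 5.5]
tcp_rot: [-2.01, -2.409, -0.003]
force: [2.3, 43.0, 12.0]
grip_width: 42.8
grip_force: 21.1
```

Emit:
{"api": "carry_out", "payload": {"moves": [[-0.002,0,0,0,0,0,0.5],[-0.003,0,0,0,0,0,0.5]]}}

```text
t: 10.15
tool_pos: [497.6, -123.2, 5.5]
tcp_rot: [-2.007, -2.406, -0.005]
force: [2.8, 63.1, 18.5]
grip_width: 42.9
grip_force: 30.7
```

It has stopped firmly at the end. I back off and rise.

Emit:
{"api": "carry_out", "payload": {"moves": [[0.02,0,0,0,0,0,0.5],[0.03,0,0,0,0,0,0.5],[0.03,0,-0.05,0,0,0,0.5],[0.03,0,-0.11,0,0,0,0],[0.03,0,-0.14,0,0,0,0],[0.03,0,-0.14,0,0,0,0]]}}

```text
t: 10.9
tool_pos: [494.7, -100.4, 147.7]
tcp_rot: [2.009, 2.409, 0.003]
force: [0.5, -0.7, 0.1]
grip_width: 85.1
grip_force: 0.0
```

```bash
python3 look.py f
python3 - <<'E'
from rig import bot
from h import *
go(bot,(-180,2),110,0,0.15)
E
```

```text
side plate reader [-97.    3.8] size [ 86. 125.] short dir -0.1
now reader [-96.1  99.3] z 145.1 F [-0.1  0.3 -0.7] t 11.0 
 move mm [-97.2 -83.9  35.1] turn [-0.118  0.118  1.568]
```

Emit:
{"api": "carry_out", "payload": {"moves": [[-0.097,-0.084,0.035,-0.118,0.118,1.568,0],[-0.097,-0.084,0.035,-0.118,0.118,1.568,0],[-0.097,-0.084,0.035,-0.118,0.118,1.568,0],[-0.097,-0.084,0.035,-0.118,0.118,1.568,0],[-0.097,-0.084,0.035,-0.118,0.118,1.568,0],[-0.097,-0.084,0.035,-0.118,0.118,1.568,0],[-0.097,-0.084,0.035,-0.118,0.118,1.568,0],[-0.097,-0.084,0.035,-0.118,0.118,1.568,0],[-0.097,-0.084,0.035,-0.118,0.118,1.568,0],[-0.097,-0.084,0.035,-0.118,0.118,1.568,0]]}}

```text
t: 12.25
tool_pos: [427.7, -210.0, 109.4]
tcp_rot: [-3.105, -0.282, -0.231]
force: [-0.4, -0.7, 1.2]
grip_width: 85.2
grip_force: 0.0
```

```bash
python3 look.py g
python3 - <<'E'
from rig import bot
from h import *
go(bot,(-175,2),4,0,0.15)
go(bot,(-60,2),4,0,0.15)
E
```

```text
side plate reader [-96.8   3.8] size [ 87. 125.] short dir -0.2
top plate reader [-97.8  -1. ] size [ 86. 125.] short dir 0.2
now reader [-180.     2.5] z 109.8 F [ 2.1 -0.4  0.1] t 12.35 
 move mm [-10.7   0.6 105.4] turn [-0.001  0.001  0.002]
now reader [-180.     2.5] z 109.8 F [ 2.1 -0.4  0.1] t 12.35 
 move mm [103.    0.9 122.5] turn [-0.001  0.001  0.002]
```

Emit:
{"api": "carry_out", "payload": {"moves": [[-0.01,0.001,0.05,0,0,0,0],[-0.01,0.001,0.09,0,0,0,0],[-0.01,0.001,0.105,0,0,0,0],[0.001,0.001,0.107,0,0,0,0],[0.013,0.001,0.109,0,0,0,0],[0.026,0.001,0.111,0,0,0,0],[0.039,0.001,0.113,0,0,0,0],[0.052,0.001,0.115,0,0,0,0],[0.065,0.001,0.117,0,0,0,0],[0.078,0.001,0.119,0,0,0,0]]}}

```text
t: 13.6
tool_pos: [522.8, -194.0, 4.5]
tcp_rot: [-3.107, -0.281, -0.234]
force: [-2.5, -0.6, 2.1]
grip_width: 85.2
grip_force: 1.2
```

Run:
```python
from rig import bot
from h import *
go(bot,(-60,2),5,0,0.15)
c=bot.capture("wrist");cv2.imwrite("pics/w2.png",c["image"])
```

```text
now reader [-83.9   1.4] z 4.5 F [-2.5 -0.6  2.1] t 13.6 
 move mm [23.7 -0.6  3.1] turn [-0. -0.  0.]
```

View pics/w2.png

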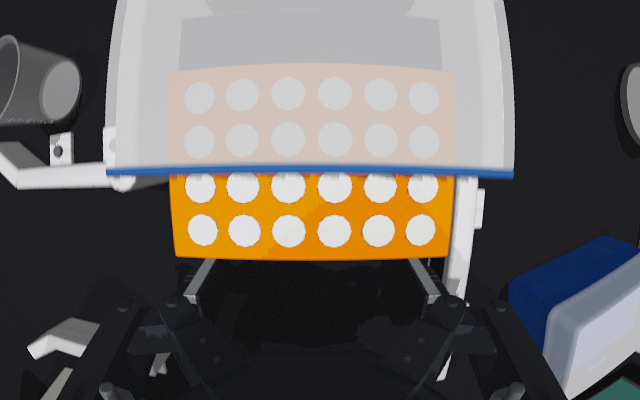

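The plate goes straight in under the hood: near edge at row 257, blue hood edge at row 172.

Emit:
{"api": "carry_out", "payload": {"moves": [[0.008,0,0.001,0,0,0,0],[0.016,0,0.002,0,0,0,0],[0.022,0,0.003,0,0,0,0],[0.025,0,0.003,0,0,0,0],[0.027,0,0.003,0,0,0,0]]}}

```text
t: 14.28
tool_pos: [548.7, -189.3, 5.6]
tcp_rot: [-3.106, -0.281, -0.234]
force: [-0.6, -0.1, -0.6]
grip_width: 85.6
grip_force: 0.6
```

Run:
```python
from rig import bot
from h import *
go(bot,(-52,2),5,0,0.15)
```

```text
now reader [-57.6   1.4] z 5.6 F [-0.6 -0.1 -0.6] t 14.28 
 move mm [ 5.5 -0.6  1.4] turn [-0. -0.  0.]
```

Emit:
{"api": "carry_out", "payload": {"moves": [[0.002,0,0.0005,0,0,0,0],[0.004,0,0.001,0,0,0,0]]}}

```text
t: 14.52
tool_pos: [552.7, -188.7, 5.3]
tcp_rot: [-3.107, -0.281, -0.234]
force: [-2.3, -1.1, 1.2]
grip_width: 85.4
grip_force: 1.1
```

Emit:
{"api": "carry_out", "payload": {"moves": [[0.002,0,0.0005,0,0,0,0],[0.003,0,0.0005,0,0,0,0]]}}

```text
t: 14.78
tool_pos: [555.8, -188.1, 5.2]
tcp_rot: [-3.107, -0.281, -0.234]
force: [-1.5, -0.9, 0.4]
grip_width: 85.7
grip_force: 0.8
```

Emit:
{"api": "carry_out", "payload": {"moves": [[0.001,0,0,0,0,0,0],[0.002,0,0,0,0,0,0]]}}

```text
t: 15.02
tool_pos: [557.6, -187.7, 5.4]
tcp_rot: [-3.107, -0.281, -0.234]
force: [-0.8, -0.6, -0.7]
grip_width: 85.4
grip_force: 0.5
```

Emit:
{"api": "carry_out", "payload": {"moves": [[0.001,0,0,0,0,0,0],[0.002,0,0,0,0,0,0]]}}

```text
t: 15.28
tool_pos: [558.3, -187.2, 5.4]
tcp_rot: [-3.106, -0.281, -0.23]
force: [-12.8, -3.9, 3.7]
grip_width: 85.5
grip_force: 6.5
```

Run:
```python
from rig import bot
from h import *
go(bot,(-52,2),5,0,0.15)
c=bot.capture("wrist");cv2.imwrite("pics/w3.png",c["image"])
```

```text
now reader [-47.7   1.8] z 5.4 F [-12.8  -3.9   3.7] t 15.28 
 move mm [-4.3 -0.2 -0.3] turn [-0.002  0.002 -0.   ]
```

View pics/w3.png

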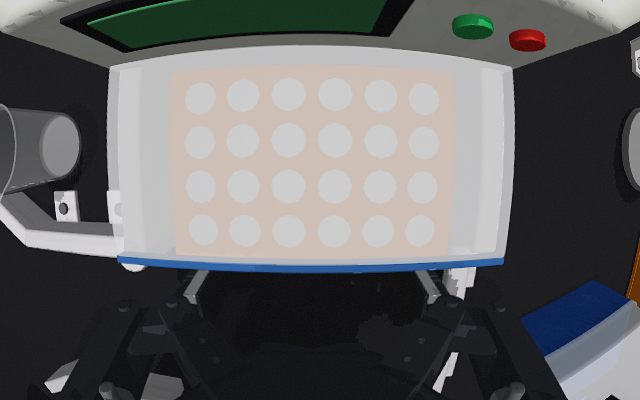

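Run:
```python
from rig import bot
from h import *
o=bot.get_obs();c=bot.capture("wrist");K=c["camera_matrix"];T=np.array(c["T_tool_cam"]);R0=Ro.from_rotvec(o["tcp_rot"])
def w(uv,z):
    d=np.array([(uv[0]-K[0,2])/K[0,0],(uv[1]-K[1,2])/K[1,1]]);r=np.hypot(*d)
    v=R0.apply(T[:3,:3]@np.r_[d/r*np.sin(r),np.cos(r)]);C=R0.apply(T[:3,3])+o["tool_pos"]
    return to_reader(C+v*(z-C[2])/v[2])
q=np.array([w(p,32) for p in((200,98),(424,98),(420,230),(203,230))])
print("wells",np.round(q,1),"centre",q.mean(0).round(1),"angle",np.degrees(np.arctan2(*(q[3]-q[2])[[0,1]])).round(2))
print("hood edge z51",w((120,259),51),w((500,261),51),"plate near",w((200,255),32),w((420,255),32))
```

```text
wells [[ 33.1  48.7]
 [ 33.1 -45.8]
 [-23.7 -45.6]
 [-23.7  49. ]] centre [4.7 1.6] angle -0.02
hood edge z51 [-32.60760741  82.37321428] [-33.27965972 -77.36505428] plate near [-35.35695156  51.5218497 ] [-35.23731696 -46.64085146]
```

Emit:
{"api": "carry_out", "payload": {"moves": [[0.001,0,0,0,0,0,0],[0.0015,0,0,0,0,0,0],[0.0015,0,0,0,0,0,0]]}}

```text
t: 15.75
tool_pos: [558.3, -187.1, 5.3]
tcp_rot: [-3.105, -0.28, -0.226]
force: [-17.8, -5.1, 6.3]
grip_width: 85.6
grip_force: 9.5
```

Emit:
{"api": "carry_out", "payload": {"moves": [[-0.02,0,-0.003,0,0,0,0],[-0.05,0,-0.007,0,0,0,0],[-0.09,0,-0.03,0,0,0,0],[-0.09,0,-0.08,0,0,0,0],[-0.09,0,-0.1,0,0,0,0],[-0.09,0,-0.1,0,0,0,0]]}}

```text
t: 16.5
tool_pos: [459.7, -206.4, 93.0]
tcp_rot: [-3.109, -0.281, -0.239]
force: [0.0, 0.2, -0.2]
grip_width: 85.4
grip_force: 0.0
```

Run:
```python
from rig import bot
from h import *
c=bot.capture("side");t=bot.capture("top");w=bot.capture("wrist")
print(bot.get_obs()["tool_pos"])
a=cv2.resize(c["image"][130:205,265:365],(400,300),interpolation=cv2.INTER_CUBIC)
b=cv2.resize(t["image"][110:200,335:455],(400,300),interpolation=cv2.INTER_CUBIC)
x=cv2.resize(w["image"][0:260,60:580],(600,300))
cv2.imwrite("pics/fin.png",np.vstack([np.hstack([a,b]),cv2.copyMakeBorder(x,0,0,0,200,0)]))
```

```text
[ 458.64299926 -205.52941908   90.66624218]
```

View pics/fin.png

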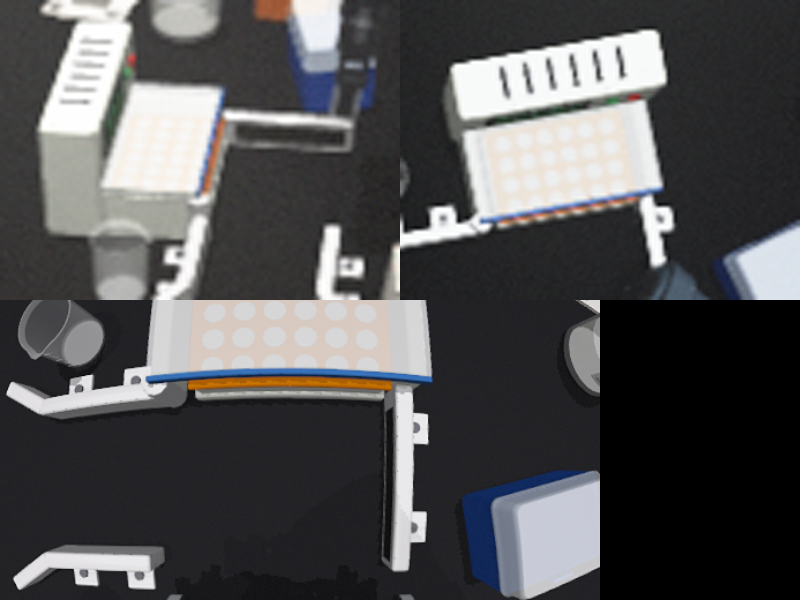

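The view shows the plate under the hood and square, with a thin orange strip protruding below the blue edge; the beaker and tip box are untouched. I now measure the protrusion.

Run:
```python
from rig import bot
from h import *
o=bot.get_obs();c=bot.capture("wrist");K=c["camera_matrix"];T=np.array(c["T_tool_cam"]);R0=Ro.from_rotvec(o["tcp_rot"])
def w(uv,z):
    d=np.array([(uv[0]-K[0,2])/K[0,0],(uv[1]-K[1,2])/K[1,1]]);r=np.hypot(*d)
    v=R0.apply(T[:3,:3]@np.r_[d/r*np.sin(r),np.cos(r)]);C=R0.apply(T[:3,3])+o["tool_pos"]
    return to_reader(C+v*(z-C[2])/v[2])
h=cv2.cvtColor(c["image"],cv2.COLOR_BGR2HSV)
B=cv2.inRange(h,(100,120,80),(125,255,255));O=cv2.inRange(h,(5,150,100),(22,255,255))
for u in(240,280,320,360,390):
    b=np.flatnonzero(B[250:380,u])+250;g=np.flatnonzero(O[250:380,u])+250
    print(u,b.min(),b.max(),g.max(),"hood top edge",w((u,b.min()),51).round(1),"lower",w((u,b.max()+1),43).round(1),"orange",w((u,g.max()+1),32).round(1))
for n in("top","side"):
    c=bot.capture(n);h=cv2.cvtColor(c["image"],cv2.COLOR_BGR2HSV);O=cv2.inRange(h,(3,70,90),(22,255,255))
    for y in(-40,0,40):
        L=[x for x in np.arange(-60,-25,.5) if O[tuple(np.round(proj(c,[*to_world((x,y)),32])[::-1]).astype(int))]]
        print(n,y,L[:1],L[-1:])
```

```text
Traceback (most recent call last):
ValueError: zero-size array to reduction operation minimum which has no identity
```

Run:
```python
from rig import bot
from h import *
o=bot.get_obs();c=bot.capture("wrist");K=c["camera_matrix"];T=np.array(c["T_tool_cam"]);R0=Ro.from_rotvec(o["tcp_rot"])
def w(uv,z):
    d=np.array([(uv[0]-K[0,2])/K[0,0],(uv[1]-K[1,2])/K[1,1]]);r=np.hypot(*d)
    v=R0.apply(T[:3,:3]@np.r_[d/r*np.sin(r),np.cos(r)]);C=R0.apply(T[:3,3])+o["tool_pos"]
    return to_reader(C+v*(z-C[2])/v[2])
h=cv2.cvtColor(c["image"],cv2.COLOR_BGR2HSV)
B=cv2.inRange(h,(100,120,80),(125,255,255))[:110];O=cv2.inRange(h,(5,150,100),(22,255,255))[:110]
for u in(240,280,320,360,390):
    b=np.flatnonzero(B[:,u]);g=np.flatnonzero(O[:,u])
    if len(b) and len(g): print(u,b.min(),b.max(),g.max(),"hood lower",w((u,b.max()+1),43).round(1),w((u,b.max()+1),51).round(1),"orange",w((u,g.max()+1),32).round(1))
for n in("top","side"):
    c=bot.capture(n);h=cv2.cvtColor(c["image"],cv2.COLOR_BGR2HSV);O=cv2.inRange(h,(3,70,90),(22,255,255))
    for y in(-40,0,40):
        L=[x for x in np.arange(-60,-25,.5) if O[tuple(np.round(proj(c,[*to_world((x,y)),32])[::-1]).astype(int))]]
        print(n,y,L[:1],L[-1:])
```

```text
240 61 65 75 hood lower [-33.7  49. ] [-36.   47.1] orange [-37.9  51.4]
280 59 63 74 hood lower [-33.6  22.2] [-36.   21.4] orange [-38.5  23.3]
320 59 63 73 hood lower [-33.9  -3.8] [-36.3  -3.6] orange [-38.   -4.1]
360 60 64 74 hood lower [-33.9 -30.1] [-36.2 -28.8] orange [-38.1 -31.6]
390 62 66 76 hood lower [-34.1 -50.4] [-36.4 -48.3] orange [-38.3 -53. ]
top -40 [] []
top 0 [np.float64(-41.0)] [np.float64(-38.5)]
top 40 [np.float64(-40.0)] [np.float64(-37.5)]
side -40 [np.float64(-41.5)] [np.float64(-35.0)]
side 0 [np.float64(-43.0)] [np.float64(-36.5)]
side 40 [np.float64(-41.0)] [np.float64(-35.0)]
```

The plate protrudes about 4.4 mm evenly along its edge, which matches the 4 to 6 mm given for home, and it met firm resistance. I hand it in.

```bash
python3 -c "
from rig import bot
print(bot.hand_in())"
```

```text
the job is handed in; nothing more can be done
None
```

The middle-sized well plate is under the hood against the back stop, square and sticking out about 4.4 mm. I handed the job in at about 17 s on the clock but got no verdict back, and I neither touched the beaker, timer or tip box nor measured them again at the end.

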